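Lay out graduated beads from the clasp

ROBOT

A 7-joint arm with a two-finger parallel gripper is mounted at the origin on the work surface. World frame = base frame: x ahead of the robot, y to its left, z up, the work surface at z = 0. Lengths are in m, angles in rad, forces in N, time in s.
With the tool pointing down it reaches from about 0.425 to 0.875 m from the base axis. Payload 8.4 kg.
Tool frame: the origin (TCP) lies on the centre line of the jaws, within the pads' length; the fingertips stand 22 mm ahead of it and the grasp point (between the pads) lies 3 mm ahead of it; z points along the fingers, y is the line along which they close (so a half turn about z gives the same grasp; the last joint's range is limited). The gripper opens to 85 mm and grips with 20 to 120 N. Pads are 22 mm wide; open, the fingers measure 114 mm over their backs; the gripper's body (76 mm by 85 mm) begins 54 mm behind the grasp point. The pads swing forward as they close: fully open they stand 13 mm farther back than shut.
Start: joints at [-1.43, 0.333, 0.04, 1.465, -0.013, 1.343, -0.059], TCP at [0.154, 0.631, 0.253] pointing down, gripper open.
Joint ranges: [-2.58, 2.58], [-0.38, 2.09], [-1.3, 1.39], [0.25, 2.4], [-1.5, 4.64], [0.08, 2.09], [-2.65, 2.65]. Speed limits (rad/s): [2.22, 2.22, 2.79, 2.79, 3.14, 3.14, 3.14].

INTERFACE

Orientations are given as a unit quaternion [x, y, z, w].
In Python, from rig import ctrl, optics gives the robot as it stands. The module is installed in compiled form; this text tells all that it offers.
- The arm moves only by the tool move_arm, never from a script. Its argument "steps" is a list of rows, each an object with "slide": the shift along the tool's x, y, z in cm, a list of three; "delta_rot": the turn, a rotation vector about the tool's x, y, z in rad, a list of three; "gripper": the opening, from 0 (shut) to 1 (fully open). A call has 1 to 20 rows; each row is the pose to reach, as a shift and turn from the pose commanded when the call began, along the tool's axes at that moment; what a row does not reach only later rows make up. A row lasts 1/10 s, in which the tool goes at most 50 mm and 8.59 degrees, less where a joint would pass 70% of its speed; a pose out of reach is approached as far as the arm can. A call with a gripper value outside its range is refused whole. The fingers move at their own pace and stop on an object; "newtons" is the grip in N (left out, the last holds). Time passes only in rows, so rows that repeat a pose let the fingers close. It gives the time, the measured TCP pose, the force, the opening and the grip force at its end, in the units of the state.
- ctrl.state(): the state, without advancing time (a new reading comes with each control period).
- optics.grab_frame(name): name is "side" or "top" or "wrist"; returns (picture, depth): 400x640x3 uint8, blue, green, red; 400x640 float32, m along the optical axis (not along the pixel's ray), 0 where there is no reading.
- optics.camera_model(name): a dict with "camera_matrix" (3x3 intrinsics, pixels), "k1" (the pictures are not rectified: a ray, as slopes to the right and down, at radius r is drawn at 1 + k1 r^2 times it, then the intrinsics apply), "R" (3x3) and "t" (3): a world point X has camera coordinates R X + t. Camera axes: x right, y down, z forward; pixel columns grow to the right and rows downward; lengths in m; the calibration is good to about 2 mm. A picture is of the moment at which its call begins: read the wrist's pose just before it. camera_model takes no time and is no camera call; for the wrist camera it gives the pose at the moment of the call.
- ctrl.job_done(): hands the job in; it is judged then, once.
The state is a dict: "clock": time; "joint_positions": joint angles; "dq": joint speeds; "effort": joint torques, N m; "tool_pos": TCP position; "tool_rot": TCP orientation; "force": force on the tool from outside, world axes, zero at the start; "ft_torque": the same for the moment, N m; "grip_width": opening from 0.0 (shut) to 1.0 (fully open); "finger_force": force on a finger pad.
Only numpy, scipy, OpenCV 4.12 (cv2) and the standard library are available. Lean on these libraries where they do the work, as an engineer would, in place of code of your own. Each camera call takes 0.05 s, during which the arm holds its last target. There are 200 camera calls.

TASK

Lay out a graduated strand on the bead board: stand the four glazed ceramic beads upright on the four cork spots, one centred on each, in order of size, with the smallest next to the brass clasp and the largest at the far end of the row. Leave the pliers where they lie, and let go of everything at the end.

Things in the scene. Friction and masses are not known exactly. Their poses are not given: they have to be found in the camera images.
- bead_red: glossy coral-red ceramic barrel bead, smallest of the four, loose, standing on the table on its flat end, dark hole up: 26 mm across (straight-sided from 30% to 70% of its height, ends taper to 75% of that width), 28 mm tall, round about its z axis. Origin: centre of its underside, at z = 0 at the start; z up.
- bead_yellow: glossy yellow ceramic barrel bead, second smallest of the four, loose, standing on the table on its flat end, dark hole up: 34 mm across (straight-sided from 30% to 70% of its height, ends taper to 75% of that width), 32 mm tall, round about its z axis. Origin: centre of its underside, at z = 0 at the start; z up.
- bead_green: glossy green ceramic barrel bead, second largest of the four, loose, standing on the table on its flat end, dark hole up: 42 mm across (straight-sided from 30% to 70% of its height, ends taper to 75% of that width), 36 mm tall, round about its z axis. Origin: centre of its underside, at z = 0 at the start; z up.
- bead_blue: glossy dark blue ceramic barrel bead, largest of the four, loose, standing on the table on its flat end, dark hole up: 50 mm across (straight-sided from 30% to 70% of its height, ends taper to 75% of that width), 40 mm tall, round about its z axis. Origin: centre of its underside, at z = 0 at the start; z up.
- spot_a: one of four like cork discs, 54 mm across, 3 mm thick, fixed in a straight row 62 mm apart (centres) along the fixed dark wooden bead board (330 x 80 x 15 mm, within 0.2 rad of crosswise to the robot). Which letter lies where in the row changes. Origin: centre of its underside, on the board's top at z = 0.015; a bead on it stands at z = 0.018.
- spot_b: one of four like cork discs, 54 mm across, 3 mm thick, fixed in a straight row 62 mm apart (centres) along the fixed dark wooden bead board (330 x 80 x 15 mm, within 0.2 rad of crosswise to the robot). Which letter lies where in the row changes. Origin: centre of its underside, on the board's top at z = 0.015; a bead on it stands at z = 0.018.
- spot_c: one of four like cork discs, 54 mm across, 3 mm thick, fixed in a straight row 62 mm apart (centres) along the fixed dark wooden bead board (330 x 80 x 15 mm, within 0.2 rad of crosswise to the robot). Which letter lies where in the row changes. Origin: centre of its underside, on the board's top at z = 0.015; a bead on it stands at z = 0.018.
- spot_d: one of four like cork discs, 54 mm across, 3 mm thick, fixed in a straight row 62 mm apart (centres) along the fixed dark wooden bead board (330 x 80 x 15 mm, within 0.2 rad of crosswise to the robot). Which letter lies where in the row changes. Origin: centre of its underside, on the board's top at z = 0.015; a bead on it stands at z = 0.018.
- clasp: brass toggle clasp (ring and bar on a 34 x 30 mm plate, 10 mm high) fixed on the bead board at one end of the row, on its line, 50 mm beyond the nearest disc's centre. At the other end is a plain white block, 34 x 14 x 10 mm; the two change ends from start to start. Origin: centre of its underside on the board's top; x across the row, y along it (either way).
- pliers: steel round-nose pliers with orange grips, 120 mm long, 46 mm wide, 10 mm high, loose, lying on the table among the beads in one line with them, roughly along x with the jaws away from the robot. Origin: middle of its length, on the table. To be left where they lie.
There are look-alikes about, which are no part of the job. What is shaped like the bead_green but pink is not meant.

How it is judged:
At the end, for the whole second after the job is handed in: Counting the cork spots from the brass clasp, the red (smallest), yellow, green and blue (largest) beads stand on the first, second, third and fourth: each upright (within 0.1 rad), centred within 12 mm of its spot, on the cork, released and at rest; the pliers are within 20 mm of where they lay (((horizontal distance between bead_red and spot_a below 0.012 m and horizontal distance between spot_a and clasp below 0.081 m) or (horizontal distance between bead_red and spot_b below 0.012 m and horizontal distance between spot_b and clasp below 0.081 m) or (horizontal distance between bead_red and spot_c below 0.012 m and horizontal distance between spot_c and clasp below 0.081 m) or (horizontal distance between bead_red and spot_d below 0.012 m and horizontal distance between spot_d and clasp below 0.081 m)) and height (world z) of bead_red between 0.015 and 0.022 m and angle between each of bead_red, bead_yellow, bead_green, bead_blue's own z axis and vertical below 0.1 rad and linear speed of each of bead_red, bead_yellow, bead_green, bead_blue below 0.01 m/s and contact force between the fingers and bead_red below 0.05 N and ((horizontal distance between bead_yellow and spot_a below 0.012 m and horizontal distance between spot_a and clasp between 0.081 and 0.143 m) or (horizontal distance between bead_yellow and spot_b below 0.012 m and horizontal distance between spot_b and clasp between 0.081 and 0.143 m) or (horizontal distance between bead_yellow and spot_c below 0.012 m and horizontal distance between spot_c and clasp between 0.081 and 0.143 m) or (horizontal distance between bead_yellow and spot_d below 0.012 m and horizontal distance between spot_d and clasp between 0.081 and 0.143 m)) and height (world z) of bead_yellow between 0.015 and 0.022 m and contact force between the fingers and bead_yellow below 0.05 N and ((horizontal distance between bead_green and spot_a below 0.012 m and horizontal distance between spot_a and clasp between 0.143 and 0.205 m) or (horizontal distance between bead_green and spot_b below 0.012 m and horizontal distance between spot_b and clasp between 0.143 and 0.205 m) or (horizontal distance between bead_green and spot_c below 0.012 m and horizontal distance between spot_c and clasp between 0.143 and 0.205 m) or (horizontal distance between bead_green and spot_d below 0.012 m and horizontal distance between spot_d and clasp between 0.143 and 0.205 m)) and height (world z) of bead_green between 0.015 and 0.022 m and contact force between the fingers and bead_green below 0.05 N and ((horizontal distance between bead_blue and spot_a below 0.012 m and horizontal distance between spot_a and clasp above 0.205 m) or (horizontal distance between bead_blue and spot_b below 0.012 m and horizontal distance between spot_b and clasp above 0.205 m) or (horizontal distance between bead_blue and spot_c below 0.012 m and horizontal distance between spot_c and clasp above 0.205 m) or (horizontal distance between bead_blue and spot_d below 0.012 m and horizontal distance between spot_d and clasp above 0.205 m)) and height (world z) of bead_blue between 0.015 and 0.022 m and contact force between the fingers and bead_blue below 0.05 N and distance of pliers from where it was at the start of the episode below 0.02 m); the robot touches nothing.
It fails at once if the pliers are moved by more than 20 mm (distance of pliers from where it was at the start of the episode above 0.02 m).
It also fails if it takes over 96 s, if anything falls off the work surface, if the arm or the gripper's body presses on something with over 40 N, if the wrist force passes 120 N, or if a joint passes its speed limit or range.

## Working session

There is one attempt and no reset: what is moved stays moved. The work goes in short steps, Python scripts to look and compute and a tool call to move; the robot and the scene stay as the last step left them, time stands still between calls to the robot, and variables do not carry over. Pictures are saved under pics/ and viewed, at most 14 in all, crops included, and the job is handed in when it is done.

Besides the shell and the picture viewer there is one more tool, called after "Emit:" as a command line: name --argument value ..., lists and objects as JSON in quotes. move_arm: Moves the arm, as the interface text tells. Its arguments: {"type":"object","properties":{"steps":{"type":"array"},"newtons":{"type":"number"}},"required":["steps"]}

```bash
mkdir -p pics; python3 - <<'E'
from rig import ctrl, optics
import cv2
s=ctrl.state(); print(s)
for n in("top","side"):
    p,d=optics.grab_frame(n); cv2.imwrite(f"pics/{n}0.png",p); m=optics.camera_model(n); print(n,m)
E
```

```text
{'clock': 0.0, 'joint_positions': array([-1.43021405,  0.33389624,  0.03989133,  1.46625781, -0.01340397,
        1.34331924, -0.05851617]), 'dq': array([-0.00039239, -0.0006549 , -0.00136106,  0.00076675, -0.00112182,
        0.0001711 , -0.00123568]), 'effort': array([ 1.08518498e-04, -6.58566427e+01,  1.36570606e+00, -4.05560231e+01,
        1.68129540e-02,  1.30201760e-02,  2.28704471e-05]), 'tool_pos': array([0.15430388, 0.63098588, 0.25243755]), 'tool_rot': array([ 1.19629250e-01,  9.92818307e-01, -8.06178280e-04, -4.12440103e-05]), 'force': array([ 0.04581595, -0.03617043, -0.10096536]), 'ft_torque': array([ 0.001184  ,  0.03726567, -0.0247661 ]), 'finger_force': 0.0, 'grip_width': 0.9993713562143718}
top {'camera_matrix': array([[452.43660598,   0.        , 320.87091844],
       [  0.        , 452.43660598, 203.91346903],
       [  0.        ,   0.        ,   1.        ]]), 'k1': 0.03235415134032963, 'R': array([[ 0.08385895, -0.99645458,  0.00677891],
       [-0.97099222, -0.08324103, -0.22415405],
       [ 0.22392362,  0.01221506, -0.97453015]]), 't': array([-0.05633529,  0.53057192,  0.80750347])}
side {'camera_matrix': array([[364.37128068,   0.        , 318.64033478],
       [  0.        , 364.37128068, 195.33246253],
       [  0.        ,   0.        ,   1.        ]]), 'k1': -0.008604178061891312, 'R': array([[-0.79604542, -0.60493534,  0.01910312],
       [-0.35764418,  0.44469868, -0.82117825],
       [ 0.48826461, -0.66052731, -0.57035195]]), 't': array([0.40155995, 0.22240034, 0.49272916])}
```

View pics/top0.png

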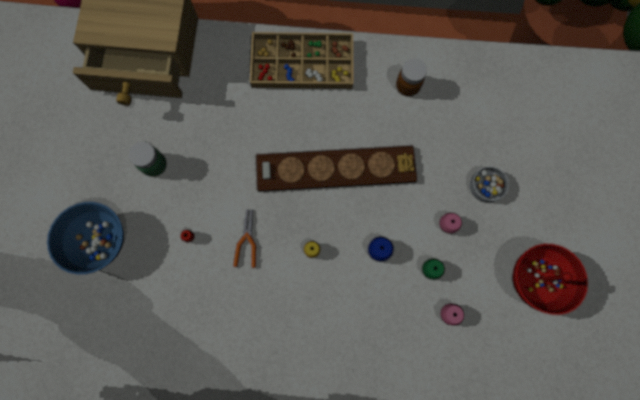

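View pics/side0.png

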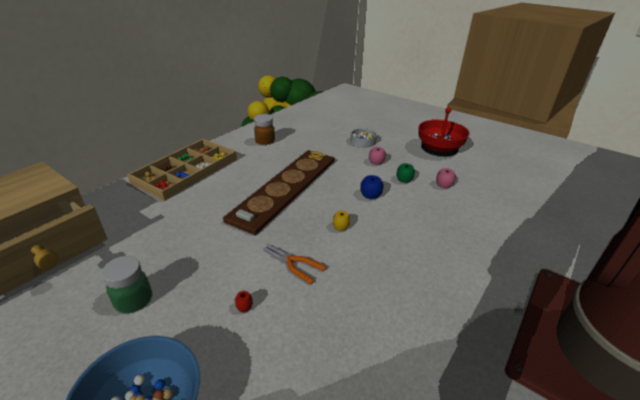

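The top view shows red (187,236), pliers (247,240), yellow (312,249), blue (380,249), green (433,269) and two pink decoys. The discs are at u≈291, 321, 351 and 381, with the clasp at the right end (405,162) and the white block on the left. The side view agrees.

```bash
cat > h.py <<'E'
from rig import ctrl, optics
import cv2, numpy as np
from scipy.spatial.transform import Rotation as Ro
def cast(m,uv,z):
    K=m["camera_matrix"]; q=(np.array(uv,float)-K[:2,2])/K[0,0]; p=q.copy()
    for _ in range(20): p=q/(1+m["k1"]*(p@p))
    R,t=m["R"],m["t"]; c=-R.T@t; d=R.T@np.r_[p,1]
    return c+d*(z-c[2])/d[2]
def hue(p,lo,hi,smin=110,vmin=25):
    h=cv2.cvtColor(p,cv2.COLOR_BGR2HSV); H,S,V=cv2.split(h)
    hh=(H>=lo)&(H<=hi) if lo<=hi else (H>=lo)|(H<=hi)
    return (hh&(S>=smin)&(V>=vmin)).astype(np.uint8)
BE={"red":(170,6,.014),"yellow":(22,34,.016),"green":(55,90,.018),"blue":(108,130,.020)}
def blobs(mask,amin=20):
    cs,_=cv2.findContours(mask,cv2.RETR_EXTERNAL,cv2.CHAIN_APPROX_NONE); o=[]
    for c in cs:
        if cv2.contourArea(c)<amin: continue
        M=cv2.moments(c); o.append((M["m10"]/M["m00"],M["m01"]/M["m00"],cv2.contourArea(c)))
    return o
def goal(x,y,z,yd=None):
    # slide(cm)/rot to world target; yd: wanted world direction (2-vector) of tool y
    s=ctrl.state(); R=Ro.from_quat(s["tool_rot"])
    sl=R.inv().apply(np.array([x,y,z])-s["tool_pos"])*100
    r=np.zeros(3)
    if yd is not None:
        yd=np.r_[yd,0]/np.linalg.norm(yd); zz=np.array([0,0,-1.]); G=np.c_[np.cross(yd,zz),yd,zz]
        r=(R.inv()*Ro.from_matrix(G)).as_rotvec()
    return np.round(sl,2),np.round(r,3)
E
python3 - <<'E'
from h import *
for n in("top","side"):
    p=cv2.imread(f"pics/{n}0.png"); m=optics.camera_model(n)
    for k,(lo,hi,z) in BE.items():
        for b in blobs(hue(p,lo,hi)):
            w=cast(m,b[:2],z)
            if b[2]<900 and .3<w[0]<.9: print(n,k,np.round(b,1),np.round(w,4))
    # cork
    hsv=cv2.cvtColor(p,cv2.COLOR_BGR2HSV)
    if n=="top":
        for u,v in[(291,169),(321,168),(351,166),(381,164),(405,162),(265,171),(340,188),(187,236)]: print(u,v,hsv[v,u])
        s=cv2.resize(p[140:200,240:430],None,fx=4,fy=4,interpolation=cv2.INTER_CUBIC); cv2.imwrite("pics/b.png",s)
E
```

```text
top red [444.6 311.1  24.5] [ 0.3544 -0.2643  0.014 ]
top red [186.8 235.4  97. ] [0.4576 0.2488 0.014 ]
top red [263.1  70.8  62. ] [0.8275 0.1384 0.014 ]
top yellow [311.6 248.9 176. ] [ 0.4514 -0.      0.016 ]
top yellow [337.7  73.4 139. ] [ 0.8345 -0.0226  0.016 ]
top green [433.  268.5 285. ] [ 0.4331 -0.2393  0.018 ]
top green [153.8 165.8  80.5] [0.5935 0.3355 0.018 ]
top blue [ 93.  255.3  40. ] [0.4034 0.4203 0.02  ]
top blue [380.4 248.6 413.5] [ 0.463  -0.1348  0.02  ]
top blue [108.5 236.9  23.5] [0.4413 0.3977 0.02  ]
top blue [100.  227.7  23.5] [0.458  0.4177 0.02  ]
top blue [485.2 192.5  33. ] [ 0.5946 -0.3391  0.02  ]
top blue [288.6  72.2  55. ] [0.8259 0.0827 0.02  ]
291 169 [ 16 119  86]
321 168 [ 16 124  84]
351 166 [ 16 120  85]
381 164 [ 15 118  84]
405 162 [ 22 164  84]
265 171 [ 60   9 108]
340 188 [50  8 92]
187 236 [  2 229  78]
side red [243.2 301.  259. ] [0.4574 0.2487 0.014 ]
side red [161.7 184.2  45. ] [0.8316 0.1394 0.014 ]
side red [445.5 177.8 230. ] [ 0.351  -0.2836  0.014 ]
side red [376.9 155.4 175.5] [ 0.529  -0.2768  0.014 ]
side yellow [340.9 220.2 255.5] [4.507e-01 1.000e-04 1.600e-02]
side yellow [218.6 155.5  58.5] [ 0.8343 -0.0223  0.016 ]
side green [130.4 296.6 846. ] [0.5922 0.3487 0.018 ]
side green [405.2 172.6 225. ] [ 0.4322 -0.2387  0.018 ]
side green [184.  156.6  30. ] [0.8922 0.037  0.018 ]
side blue [135.5 389.7  67.5] [0.4572 0.4196 0.02  ]
side blue [158.9 384.6  68. ] [0.441  0.3992 0.02  ]
side blue [371.4 186.6 377.5] [ 0.4621 -0.1342  0.02  ]
side blue [181.  174.2  34. ] [0.8253 0.093  0.02  ]
```

View pics/b.png

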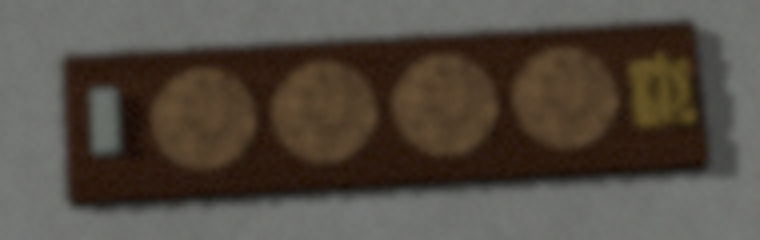

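The crop confirms the white block on the left at crop (105,122), the discs at (204,117), (324,112), (445,105) and (565,98), and the clasp at the right end.

```bash
python3 - <<'E'
from h import *
p=cv2.imread("pics/top0.png"); m=optics.camera_model("top")
mask=((p[:,:,2]>58)).astype(np.uint8)&hue(p,10,19,85); P=[]
for u,v in[(291,169),(321,168),(351,166),(381,164)]:
    b=max(blobs(np.ascontiguousarray(mask[v-15:v+15,u-15:u+15])),key=lambda b:b[2]); c=(b[0]+u-15,b[1]+v-15)
    P.append(cast(m,c,.018)); print(np.round(c,1),b[2],np.round(P[-1],4))
P=np.array(P)[:,:2]; k=np.arange(4)-1.5
d=P.T@k; d/=np.linalg.norm(d); c=P.mean(0)
F=c+k[:,None]*.062*d; print("fit",np.round(F,4),"dir",d,"res",np.round(P-F,4))
n=np.array([-d[1],d[0]]); print(n)
for nm,(x,y) in dict(blue=(.4625,-.1345)).items(): print(goal(x,y,.13,n),goal(x,y,.13,-n))
E
```

```text
[290.2 169.3] 509.0 [0.6104 0.058  0.018 ]
[320.5 167.5] 514.0 [ 0.6195 -0.0035  0.018 ]
[350.7 165.6] 511.0 [ 0.629 -0.065  0.018]
[380.7 164. ] 503.5 [ 0.6377 -0.1263  0.018 ]
fit [[ 0.6105  0.0578]
 [ 0.6196 -0.0035]
 [ 0.6287 -0.0648]
 [ 0.6378 -0.1262]] dir [ 0.14683295 -0.9891613 ] res [[-0.0001  0.0002]
 [-0.0001  0.    ]
 [ 0.0003 -0.0002]
 [-0.0001 -0.0001]]
[0.9891613  0.14683295]
(array([-48.12, -67.02,  12.35]), array([-1.000e-03,  1.000e-03,  1.184e+00])) (array([-48.12, -67.02,  12.35]), array([-1.000e-03, -1.000e-03, -1.958e+00]))
```

Emit:
move_arm --steps '[{"slide": [-47.5, -27.6, 5], "delta_rot": [0, 0, 0.7], "gripper": 1}, {"slide": [-47.5, -27.6, 5], "delta_rot": [0, 0, 0.7], "gripper": 1}, {"slide": [-47.5, -27.6, 5], "delta_rot": [0, 0, 0.7], "gripper": 1}, {"slide": [-47.5, -27.6, 5], "delta_rot": [0, 0, 0.7], "gripper": 1}, {"slide": [-47.5, -27.6, 5], "delta_rot": [0, 0, 0.7], "gripper": 1}, {"slide": [-47.5, -27.6, 5], "delta_rot": [0, 0, 0.7], "gripper": 1}, {"slide": [-47.5, -27.6, 5], "delta_rot": [0, 0, 0.7], "gripper": 1}, {"slide": [-47.5, -27.6, 5], "delta_rot": [0, 0, 0.7], "gripper": 1}, {"slide": [-47.5, -27.6, 5], "delta_rot": [0, 0, 0.7], "gripper": 1}, {"slide": [-47.5, -27.6, 5], "delta_rot": [0, 0, 0.7], "gripper": 1}, {"slide": [-47.5, -27.6, 5], "delta_rot": [0, 0, 0.7], "gripper": 1}, {"slide": [-48.1, -67, 10], "delta_rot": [0, 0, 1.184], "gripper": 1}, {"slide": [-48.1, -67, 10], "delta_rot": [0, 0, 1.184], "gripper": 1}, {"slide": [-48.1, -67, 10], "delta_rot": [0, 0, 1.184], "gripper": 1}, {"slide": [-48.1, -67, 10], "delta_rot": [0, 0, 1.184], "gripper": 1}, {"slide": [-48.1, -67, 10], "delta_rot": [0, 0, 1.184], "gripper": 1}, {"slide": [-48.1, -67, 10], "delta_rot": [0, 0, 1.184], "gripper": 1}, {"slide": [-48.1, -67, 10], "delta_rot": [0, 0, 1.184], "gripper": 1}, {"slide": [-48.1, -67, 10], "delta_rot": [0, 0, 1.184], "gripper": 1}, {"slide": [-48.1, -67, 12.4], "delta_rot": [0, 0, 1.184], "gripper": 1}]' --newtons 40

```text
clock: 2.1
tool_pos: [0.4618, -0.1403, 0.1308]
tool_rot: [0.657, 0.754, 0.001, 0.002]
force: [1.1, 0.5, 0.5]
grip_width: 1.002
finger_force: 0.0
```

```bash
cat > g.py <<'E'
from h import *
import sys
N=(.9892,.1468)
B=dict(red=(.4575,.2487),yellow=(.451,0),green=(.4327,-.239),blue=(.4625,-.1345))
S=dict(blue=(.6105,.0578),yellow=(.6287,-.0648),green=(.6196,-.0035),red=(.6378,-.1262))
s=ctrl.state(); print(s["clock"],s["tool_pos"].round(4),s["joint_positions"].round(2),s["grip_width"].round(3),s["finger_force"])
for a in sys.argv[1:]:
    k,z=a[1:].split(","); x,y=(B if a[0]=="b" else S)[k]; print(a,*goal(x,y,float(z),N))
E
python3 g.py bblue,.13 bblue,.02; python3 - <<'E'
from h import *
m=optics.camera_model("wrist"); p,d=optics.grab_frame("wrist"); cv2.imwrite("pics/w1.png",p)
for k,(lo,hi,z) in BE.items():
    for b in blobs(hue(p,lo,hi),300): print(k,np.round(b,1),cast(m,b[:2],z).round(4))
E
```

```text
yellow [ 335.    23.6 1869.5] [4.5e-01 2.0e-04 1.6e-02]
green [ 280.   296.5 1564.5] [ 0.4311 -0.2403  0.018 ]
blue [ 325.3  199.9 2619.5] [ 0.4615 -0.1347  0.02  ]Traceback (most recent call last):
  File "g.py", line 6, in <module>
    s=ctrl.state(); print(s["clock"],s["tool_pos"].round(4),s["joint_positions"].round(2),s["grip_width"].round(3),s["finger_force"])
                                                                                          ^^^^^^^^^^^^^^^^^^^^^
AttributeError: 'float' object has no attribute 'round'
```

View pics/w1.png

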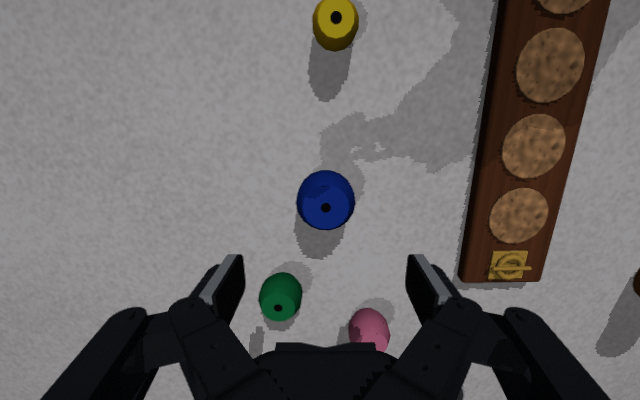

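The wrist view shows blue at (325,200) and green at (280,297), within 2 mm of the top view's estimates.

```bash
sed -i 's/s\["grip_width"\].round(3)/round(s["grip_width"],3)/' g.py; python3 g.py bblue,.13 bblue,.02
```

```text
2.15 [ 0.4602 -0.1364  0.1263] [-0.53  0.11  0.77  2.05 -0.09  1.02  0.43] 0.998 0.0
bblue,.13 [ 0.15  0.26 -0.37] [-0.002 -0.    -0.006]
bblue,.02 [ 0.15  0.28 10.63] [-0.002 -0.    -0.006]
```

Emit:
move_arm --steps '[{"slide": [0, 0, 4], "delta_rot": [0, 0, 0], "gripper": 1}, {"slide": [0, 0, 7], "delta_rot": [0, 0, 0], "gripper": 1}, {"slide": [0, 0, 9.5], "delta_rot": [0, 0, 0], "gripper": 1}, {"slide": [0, 0, 10.8], "delta_rot": [0, 0, 0], "gripper": 1}, {"slide": [0, 0, 10.8], "delta_rot": [0, 0, 0], "gripper": 1}, {"slide": [0, 0, 10.8], "delta_rot": [0, 0, 0], "gripper": 1}, {"slide": [0, 0, 10.8], "delta_rot": [0, 0, 0], "gripper": 1}]'

```text
clock: 2.85
tool_pos: [0.4634, -0.1337, 0.0226]
tool_rot: [0.653, 0.757, 0.001, 0.001]
force: [0.3, 0.4, 0.4]
grip_width: 1.0
finger_force: 0.0
```

```bash
python3 g.py bblue,.02
```

```text
2.85 [ 0.4634 -0.1337  0.0226] [-0.44  0.31  0.71  2.12 -0.29  0.8   0.6 ] 1.0 0.0
bblue,.02 [-0.07 -0.11  0.26] [ 0.002  0.    -0.   ]
```

Emit:
move_arm --steps '[{"slide": [0, 0, 0], "delta_rot": [0, 0, 0], "gripper": 0}, {"slide": [0, 0, 0], "delta_rot": [0, 0, 0], "gripper": 0}, {"slide": [0, 0, 0], "delta_rot": [0, 0, 0], "gripper": 0}, {"slide": [0, 0, 0], "delta_rot": [0, 0, 0], "gripper": 0}, {"slide": [0, 0, 0], "delta_rot": [0, 0, 0], "gripper": 0}, {"slide": [0, 0, 0], "delta_rot": [0, 0, 0], "gripper": 0}, {"slide": [0, 0, 0], "delta_rot": [0, 0, 0], "gripper": 0}, {"slide": [0, 0, 0], "delta_rot": [0, 0, 0], "gripper": 0}]'

```text
clock: 3.65
tool_pos: [0.4628, -0.1336, 0.0221]
tool_rot: [0.653, 0.757, 0.0, 0.0]
force: [-3.5, 1.0, 11.7]
grip_width: 0.57
finger_force: 39.6
```

```bash
python3 g.py sblue,.12 sblue,.044
```

```text
3.65 [ 0.4628 -0.1336  0.0221] [-0.44  0.31  0.71  2.13 -0.29  0.8   0.6 ] 0.57 39.590627424186096
sblue,.12 [16.78 17.42 -9.76] [ 0.001 -0.001 -0.   ]
sblue,.044 [16.78 17.41 -2.16] [ 0.001 -0.001 -0.   ]
```

Emit:
move_arm --steps '[{"slide": [0, 0, -3], "delta_rot": [0, 0, 0], "gripper": 0}, {"slide": [0, 0, -7], "delta_rot": [0, 0, 0], "gripper": 0}, {"slide": [1.5, 1.5, -10], "delta_rot": [0, 0, 0], "gripper": 0}, {"slide": [4, 4.1, -10], "delta_rot": [0, 0, 0], "gripper": 0}, {"slide": [7, 7.2, -10], "delta_rot": [0, 0, 0], "gripper": 0}, {"slide": [10, 10.4, -10], "delta_rot": [0, 0, 0], "gripper": 0}, {"slide": [13, 13.5, -10], "delta_rot": [0, 0, 0], "gripper": 0}, {"slide": [15.5, 16, -10], "delta_rot": [0, 0, 0], "gripper": 0}, {"slide": [16.9, 17.45, -9], "delta_rot": [0, 0, 0], "gripper": 0}, {"slide": [16.9, 17.45, -7], "delta_rot": [0, 0, 0], "gripper": 0}, {"slide": [16.9, 17.45, -5], "delta_rot": [0, 0, 0], "gripper": 0}, {"slide": [16.9, 17.45, -5], "delta_rot": [0, 0, 0], "gripper": 0}, {"slide": [16.9, 17.45, -5], "delta_rot": [0, 0, 0], "gripper": 0}, {"slide": [16.9, 17.45, -5], "delta_rot": [0, 0, 0], "gripper": 0}]'

```text
clock: 5.05
tool_pos: [0.611, 0.0589, 0.0725]
tool_rot: [0.653, 0.757, 0.001, 0.0]
force: [-0.3, -0.3, -1.1]
grip_width: 0.571
finger_force: 42.2
```

```bash
python3 g.py sblue,.044; python3 - <<'E'
from h import *
m=optics.camera_model("wrist"); p,d=optics.grab_frame("wrist"); cv2.imwrite("pics/w2.png",p)
q=ctrl.state()["tool_pos"]
for b in blobs(hue(p,108,130),1000): print(np.round(b,1),cast(m,b[:2],q[2]-.0025).round(4))
E
```

```text
5.05 [0.611  0.0589 0.0725] [-0.66  0.47  0.62  1.77 -0.32  1.    0.24] 0.571 42.18899118248373
sblue,.044 [-0.1  -0.06  2.85] [ 0.001 -0.    -0.001]
[ 324.7  280.2 8755.5] [0.611  0.0557 0.0701]
```

View pics/w2.png

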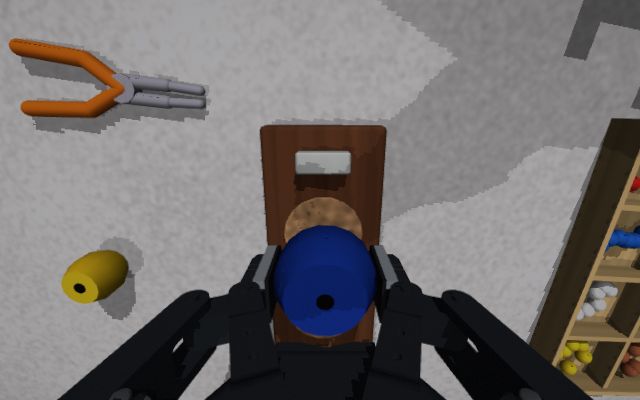

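Blue is held upright at (325,280) over the last disc, next to the white block.

Emit:
move_arm --steps '[{"slide": [0, 0, 1.5], "delta_rot": [0, 0, 0], "gripper": 0}, {"slide": [0, 0, 2.5], "delta_rot": [0, 0, 0], "gripper": 0}, {"slide": [0, 0, 3.2], "delta_rot": [0, 0, 0], "gripper": 0}, {"slide": [0, 0, 3.2], "delta_rot": [0, 0, 0], "gripper": 0}, {"slide": [0, 0, 3.2], "delta_rot": [0, 0, 0], "gripper": 0}, {"slide": [0, 0, 3.2], "delta_rot": [0, 0, 0], "gripper": 0.7}, {"slide": [0, 0, 3.2], "delta_rot": [0, 0, 0], "gripper": 0.8}, {"slide": [0, 0, 3.2], "delta_rot": [0, 0, 0], "gripper": 0.9}, {"slide": [0, 0, 3.2], "delta_rot": [0, 0, 0], "gripper": 1}, {"slide": [0, 0, 3.2], "delta_rot": [0, 0, 0], "gripper": 1}, {"slide": [0, 0, 1], "delta_rot": [0, 0, 0], "gripper": 1}, {"slide": [0, 0, -3], "delta_rot": [0, 0, 0], "gripper": 1}, {"slide": [0, 0, -6], "delta_rot": [0, 0, 0], "gripper": 1}, {"slide": [0, 0, -6], "delta_rot": [0, 0, 0], "gripper": 1}, {"slide": [0, 0, -6], "delta_rot": [0, 0, 0], "gripper": 1}]'

```text
clock: 6.6
tool_pos: [0.6106, 0.0592, 0.1318]
tool_rot: [0.653, 0.757, 0.001, 0.0]
force: [0.1, 0.6, -0.9]
grip_width: 1.004
finger_force: 0.0
```

```bash
cat > look.py <<'E'
from h import *
for n in("top","side","wrist"):
    m=optics.camera_model(n); p,d=optics.grab_frame(n); cv2.imwrite(f"pics/{n}_l.png",p)
    for k,(lo,hi,z) in BE.items():
        for b in blobs(hue(p,lo,hi),60):
            for zz in(z,z+.018):
                w=cast(m,b[:2],zz)
                if .4<w[0]<.68 and -.27<w[1]<.27 and b[2]<6000: print(n,k,np.round(b,0),"board" if zz>z else "table",w[:2].round(4))
E
python3 look.py; python3 g.py bgreen,.13
```

```text
top yellow [312. 249. 172.] table [ 0.4515 -0.    ]
top yellow [312. 249. 172.] board [ 0.4492 -0.0005]
top green [433. 269. 280.] table [ 0.4331 -0.2393]
top green [433. 269. 280.] board [ 0.4312 -0.2349]
top blue [296. 166. 122.] table [0.6175 0.0466]
top blue [296. 166. 122.] board [0.6119 0.0452]
side red [243. 301. 256.] table [0.4573 0.2488]
side red [243. 301. 256.] board [0.4451 0.2578]
side red [377. 155. 176.] board [ 0.5146 -0.2465]
side yellow [341. 220. 254.] table [4.507e-01 2.000e-04]
side yellow [341. 220. 254.] board [0.4388 0.0194]
side green [405. 173. 223.] table [ 0.4324 -0.2389]
side green [405. 173. 223.] board [ 0.4211 -0.2098]
side blue [259. 195. 466.] table [0.6299 0.0415]
side blue [259. 195. 466.] board [0.6105 0.0592]
wrist yellow [ 145.  241. 1354.] table [ 0.4482 -0.001 ]
wrist yellow [ 145.  241. 1354.] board [0.4597 0.0095]
wrist blue [ 325.  215. 3056.] table [0.6104 0.0513]
wrist blue [ 325.  215. 3056.] board [0.6095 0.0579]
6.75 [0.6096 0.059  0.13  ] [-0.69  0.41  0.66  1.73 -0.27  1.1   0.2 ] 0.998 0.0
bgreen,.13 [-26.89 -21.86   0.05] [-0.002  0.    -0.   ]
```

Blue is within 1.5 mm of its spot. Green is next.

Emit:
move_arm --steps '[{"slide": [-3, -2.4, 0], "delta_rot": [0, 0, 0], "gripper": 0.78}, {"slide": [-6.5, -5.3, 0], "delta_rot": [0, 0, 0], "gripper": 0.78}, {"slide": [-10, -8.2, 0], "delta_rot": [0, 0, 0], "gripper": 0.78}, {"slide": [-13.5, -11, 0], "delta_rot": [0, 0, 0], "gripper": 0.78}, {"slide": [-17, -13.9, 0], "delta_rot": [0, 0, 0], "gripper": 0.78}, {"slide": [-20.5, -16.7, 0], "delta_rot": [0, 0, 0], "gripper": 0.78}, {"slide": [-24, -19.6, 0], "delta_rot": [0, 0, 0], "gripper": 0.78}, {"slide": [-26.85, -21.9, 0], "delta_rot": [0, 0, 0], "gripper": 0.78}, {"slide": [-26.85, -21.9, 2], "delta_rot": [0, 0, 0], "gripper": 0.78}, {"slide": [-26.85, -21.9, 4], "delta_rot": [0, 0, 0], "gripper": 0.78}, {"slide": [-26.85, -21.9, 4], "delta_rot": [0, 0, 0], "gripper": 0.78}, {"slide": [-26.85, -21.9, 4], "delta_rot": [0, 0, 0], "gripper": 0.78}, {"slide": [-26.85, -21.9, 4], "delta_rot": [0, 0, 0], "gripper": 0.78}]'

```text
clock: 8.05
tool_pos: [0.4334, -0.2387, 0.0919]
tool_rot: [0.653, 0.757, -0.0, 0.0]
force: [0.4, -0.8, 0.1]
grip_width: 0.785
finger_force: 0.0
```

```bash
python3 g.py bgreen,.026; python3 - <<'E'
from h import *
m=optics.camera_model("wrist"); p,d=optics.grab_frame("wrist"); cv2.imwrite("pics/w3.png",p)
for b in blobs(hue(p,55,90),300): print(np.round(b,1),cast(m,b[:2],.018).round(4))
E
```

```text
8.05 [ 0.4334 -0.2387  0.0919] [-0.34  0.22  0.84  2.05 -0.21  0.95  0.76] 0.785 0.0
bgreen,.026 [-0.01 -0.08  6.59] [ 0.  0. -0.]
[ 322.7  222.2 2500.5] [ 0.4315 -0.2391  0.018 ]
```

View pics/w3.png

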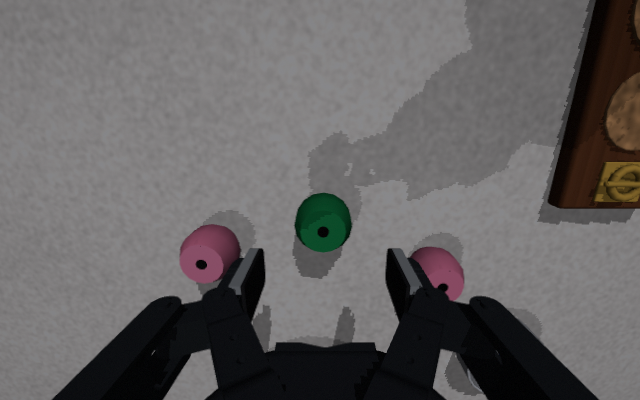

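Green is centred between the fingers at (323,222), and both pinks are clear of the finger sweep.

Emit:
move_arm --steps '[{"slide": [0, -0.1, 2.5], "delta_rot": [0, 0, 0], "gripper": 0.78}, {"slide": [0, -0.1, 5], "delta_rot": [0, 0, 0], "gripper": 0.78}, {"slide": [0, -0.1, 6.6], "delta_rot": [0, 0, 0], "gripper": 0.78}, {"slide": [0, -0.1, 6.6], "delta_rot": [0, 0, 0], "gripper": 0.78}, {"slide": [0, -0.1, 6.6], "delta_rot": [0, 0, 0], "gripper": 0.78}, {"slide": [0, -0.1, 6.6], "delta_rot": [0, 0, 0], "gripper": 0}, {"slide": [0, -0.1, 6.6], "delta_rot": [0, 0, 0], "gripper": 0}, {"slide": [0, -0.1, 6.6], "delta_rot": [0, 0, 0], "gripper": 0}, {"slide": [0, -0.1, 6.6], "delta_rot": [0, 0, 0], "gripper": 0}, {"slide": [0, -0.1, 6.6], "delta_rot": [0, 0, 0], "gripper": 0}, {"slide": [0, -0.1, 6.6], "delta_rot": [0, 0, 0], "gripper": 0}]'

```text
clock: 9.2
tool_pos: [0.4329, -0.239, 0.0267]
tool_rot: [0.653, 0.757, 0.001, 0.001]
force: [-3.1, 1.8, 10.3]
grip_width: 0.474
finger_force: 39.1
```

```bash
python3 g.py sgreen,.076
```

```text
9.2 [ 0.4329 -0.239   0.0267] [-0.27  0.35  0.78  2.1  -0.34  0.82  0.87] 0.474 39.12495933822356
sgreen,.076 [20.56 21.93 -4.89] [ 0.002  0.    -0.   ]
```

Emit:
move_arm --steps '[{"slide": [0, 0, -3], "delta_rot": [0, 0, 0], "gripper": 0}, {"slide": [0, 0, -7], "delta_rot": [0, 0, 0], "gripper": 0}, {"slide": [1.5, 1.6, -10], "delta_rot": [0, 0, 0], "gripper": 0}, {"slide": [4, 4.3, -10], "delta_rot": [0, 0, 0], "gripper": 0}, {"slide": [7, 7.5, -10], "delta_rot": [0, 0, 0], "gripper": 0}, {"slide": [10, 10.7, -10], "delta_rot": [0, 0, 0], "gripper": 0}, {"slide": [13, 13.9, -10], "delta_rot": [0, 0, 0], "gripper": 0}, {"slide": [16, 17.1, -10], "delta_rot": [0, 0, 0], "gripper": 0}, {"slide": [19, 20.3, -10], "delta_rot": [0, 0, 0], "gripper": 0}, {"slide": [20.5, 21.9, -9], "delta_rot": [0, 0, 0], "gripper": 0}, {"slide": [20.5, 21.9, -7], "delta_rot": [0, 0, 0], "gripper": 0}, {"slide": [20.5, 21.9, -5], "delta_rot": [0, 0, 0], "gripper": 0}, {"slide": [20.5, 21.9, -5], "delta_rot": [0, 0, 0], "gripper": 0}, {"slide": [20.5, 21.9, -5], "delta_rot": [0, 0, 0], "gripper": 0}, {"slide": [20.5, 21.9, -5], "delta_rot": [0, 0, 0], "gripper": 0}]'

```text
clock: 10.7
tool_pos: [0.6194, -0.0042, 0.0769]
tool_rot: [0.653, 0.757, 0.001, 0.001]
force: [0.2, -0.1, -1.8]
grip_width: 0.47
finger_force: 41.1
```

```bash
python3 g.py sgreen,.0452
```

```text
10.7 [ 0.6194 -0.0042  0.0769] [-0.59  0.49  0.68  1.76 -0.36  1.01  0.36] 0.47 41.051008582580835
sgreen,.0452 [0.07 0.02 3.17] [ 0.002  0.    -0.001]
```

Emit:
move_arm --steps '[{"slide": [0.05, 0, 1.5], "delta_rot": [0, 0, 0], "gripper": 0}, {"slide": [0.05, 0, 2.5], "delta_rot": [0, 0, 0], "gripper": 0}, {"slide": [0.05, 0, 3.2], "delta_rot": [0, 0, 0], "gripper": 0}, {"slide": [0.05, 0, 3.2], "delta_rot": [0, 0, 0], "gripper": 0}, {"slide": [0.05, 0, 3.2], "delta_rot": [0, 0, 0], "gripper": 0}, {"slide": [0.05, 0, 3.2], "delta_rot": [0, 0, 0], "gripper": 0.6}, {"slide": [0.05, 0, 3.2], "delta_rot": [0, 0, 0], "gripper": 0.7}, {"slide": [0.05, 0, 3.2], "delta_rot": [0, 0, 0], "gripper": 0.8}, {"slide": [0.05, 0, 3.2], "delta_rot": [0, 0, 0], "gripper": 0.9}, {"slide": [0.05, 0, 3.2], "delta_rot": [0, 0, 0], "gripper": 0.9}, {"slide": [0.05, 0, 1], "delta_rot": [0, 0, 0], "gripper": 0.9}, {"slide": [0, 0, -3], "delta_rot": [0, 0, 0], "gripper": 0.9}, {"slide": [0, 0, -5], "delta_rot": [0, 0, 0], "gripper": 0.9}, {"slide": [0, 0, -5], "delta_rot": [0, 0, 0], "gripper": 0.9}, {"slide": [0, 0, -5], "delta_rot": [0, 0, 0], "gripper": 0.9}]'

```text
clock: 12.2
tool_pos: [0.6187, -0.0037, 0.1254]
tool_rot: [0.653, 0.757, 0.0, 0.0]
force: [0.3, -0.0, -0.4]
grip_width: 0.897
finger_force: 0.0
```

```bash
python3 look.py | grep -E "green|blue|yellow" | grep -v "top blue"; python3 g.py byellow,.025
```

```text
top yellow [312. 249. 172.] table [ 0.4514 -0.    ]
top yellow [312. 249. 172.] board [ 0.4491 -0.0005]
side yellow [341. 220. 254.] table [4.507e-01 2.000e-04]
side yellow [341. 220. 254.] board [0.4388 0.0194]
side green [277. 182. 278.] table [ 0.6383 -0.0224]
side green [277. 182. 278.] board [ 0.6186 -0.0022]
side blue [259. 195. 470.] table [0.6298 0.0415]
side blue [259. 195. 470.] board [0.6104 0.0591]
wrist yellow [ 127.  176. 1680.] table [ 0.4479 -0.0007]
wrist yellow [ 127.  176. 1680.] board [0.4604 0.0052]
wrist green [ 325.  215. 2192.] table [ 0.6187 -0.0101]
wrist green [ 325.  215. 2192.] board [ 0.6177 -0.0035]
wrist blue [ 327.  134. 3956.] table [0.6097 0.0577]
wrist blue [ 327.  134. 3956.] board [0.6094 0.059 ]
12.35 [ 0.6179 -0.0039  0.1241] [-0.62  0.44  0.71  1.72 -0.31  1.1   0.33] 0.9 0.0
byellow,.025 [  2.83 -16.43   9.94] [-0.002  0.    -0.   ]
```

Emit:
move_arm --steps '[{"slide": [0.6, -3.3, 0], "delta_rot": [0, 0, 0], "gripper": 0.9}, {"slide": [1.3, -7.5, 0], "delta_rot": [0, 0, 0], "gripper": 0.9}, {"slide": [2, -11.5, 0], "delta_rot": [0, 0, 0], "gripper": 0.9}, {"slide": [2.6, -15, 0], "delta_rot": [0, 0, 0], "gripper": 0.9}, {"slide": [2.83, -16.5, 2], "delta_rot": [0, 0, 0], "gripper": 0.8}, {"slide": [2.83, -16.5, 4], "delta_rot": [0, 0, 0], "gripper": 0.8}, {"slide": [2.83, -16.5, 6.5], "delta_rot": [0, 0, 0], "gripper": 0.8}, {"slide": [2.83, -16.5, 8.8], "delta_rot": [0, 0, 0], "gripper": 0.8}, {"slide": [2.83, -16.5, 9.9], "delta_rot": [0, 0, 0], "gripper": 0.8}, {"slide": [2.83, -16.5, 9.9], "delta_rot": [0, 0, 0], "gripper": 0.8}, {"slide": [2.83, -16.5, 9.9], "delta_rot": [0, 0, 0], "gripper": 0.8}, {"slide": [2.83, -16.5, 9.9], "delta_rot": [0, 0, 0], "gripper": 0}, {"slide": [2.83, -16.5, 9.9], "delta_rot": [0, 0, 0], "gripper": 0}, {"slide": [2.83, -16.5, 9.9], "delta_rot": [0, 0, 0], "gripper": 0}, {"slide": [2.83, -16.5, 9.9], "delta_rot": [0, 0, 0], "gripper": 0}, {"slide": [2.83, -16.5, 9.9], "delta_rot": [0, 0, 0], "gripper": 0}, {"slide": [2.83, -16.5, 9.9], "delta_rot": [0, 0, 0], "gripper": 0}, {"slide": [2.83, -16.5, 9.9], "delta_rot": [0, 0, 0], "gripper": 0}]'

```text
clock: 14.15
tool_pos: [0.4519, 0.0001, 0.0273]
tool_rot: [0.653, 0.757, 0.001, 0.0]
force: [-2.6, -0.2, 9.9]
grip_width: 0.376
finger_force: 38.8
```

```bash
python3 g.py syellow,.076
```

```text
14.15 [4.519e-01 1.000e-04 2.730e-02] [-0.77  0.24  0.74  2.19 -0.23  0.78  0.26] 0.376 38.84162385715172
syellow,.076 [-9.   16.55 -4.86] [ 0.001 -0.001 -0.   ]
```

Emit:
move_arm --steps '[{"slide": [0, 0, -3], "delta_rot": [0, 0, 0], "gripper": 0}, {"slide": [0, 0, -7], "delta_rot": [0, 0, 0], "gripper": 0}, {"slide": [-1, 2, -10], "delta_rot": [0, 0, 0], "gripper": 0}, {"slide": [-3, 5.5, -10], "delta_rot": [0, 0, 0], "gripper": 0}, {"slide": [-5, 9.2, -10], "delta_rot": [0, 0, 0], "gripper": 0}, {"slide": [-7, 12.9, -10], "delta_rot": [0, 0, 0], "gripper": 0}, {"slide": [-8.5, 15.7, -10], "delta_rot": [0, 0, 0], "gripper": 0}, {"slide": [-9, 16.5, -9], "delta_rot": [0, 0, 0], "gripper": 0}, {"slide": [-9, 16.5, -7], "delta_rot": [0, 0, 0], "gripper": 0}, {"slide": [-9, 16.5, -5], "delta_rot": [0, 0, 0], "gripper": 0}, {"slide": [-9, 16.5, -5], "delta_rot": [0, 0, 0], "gripper": 0}, {"slide": [-9, 16.5, -5], "delta_rot": [0, 0, 0], "gripper": 0}, {"slide": [-9, 16.5, -5], "delta_rot": [0, 0, 0], "gripper": 0}]'

```text
clock: 15.45
tool_pos: [0.6281, -0.0649, 0.0776]
tool_rot: [0.653, 0.757, 0.001, 0.001]
force: [-0.1, -0.7, -0.4]
grip_width: 0.376
finger_force: 40.4
```

```bash
python3 g.py syellow,.0456
```

```text
15.45 [ 0.6281 -0.0649  0.0776] [-0.53  0.54  0.74  1.73 -0.42  1.04  0.5 ] 0.376 40.373101613949984
syellow,.0456 [0.   0.06 3.2 ] [ 0.002  0.    -0.   ]
```

Emit:
move_arm --steps '[{"slide": [0, 0.05, 1.5], "delta_rot": [0, 0, 0], "gripper": 0}, {"slide": [0, 0.05, 2.5], "delta_rot": [0, 0, 0], "gripper": 0}, {"slide": [0, 0.05, 3.2], "delta_rot": [0, 0, 0], "gripper": 0}, {"slide": [0, 0.05, 3.2], "delta_rot": [0, 0, 0], "gripper": 0}, {"slide": [0, 0.05, 3.2], "delta_rot": [0, 0, 0], "gripper": 0}, {"slide": [0, 0.05, 3.2], "delta_rot": [0, 0, 0], "gripper": 0.5}, {"slide": [0, 0.05, 3.2], "delta_rot": [0, 0, 0], "gripper": 0.6}, {"slide": [0, 0.05, 3.2], "delta_rot": [0, 0, 0], "gripper": 0.7}, {"slide": [0, 0.05, 3.2], "delta_rot": [0, 0, 0], "gripper": 0.8}, {"slide": [0, 0.05, 3.2], "delta_rot": [0, 0, 0], "gripper": 0.8}, {"slide": [0, 0.05, 1], "delta_rot": [0, 0, 0], "gripper": 0.8}, {"slide": [0, 0, -3], "delta_rot": [0, 0, 0], "gripper": 0.8}, {"slide": [0, 0, -6], "delta_rot": [0, 0, 0], "gripper": 0.8}, {"slide": [0, 0, -6], "delta_rot": [0, 0, 0], "gripper": 0.8}, {"slide": [0, 0, -6], "delta_rot": [0, 0, 0], "gripper": 0.8}, {"slide": [0, 0, -6], "delta_rot": [0, 0, 0], "gripper": 0.8}]'

```text
clock: 17.05
tool_pos: [0.6271, -0.0647, 0.1352]
tool_rot: [0.653, 0.757, -0.0, -0.001]
force: [0.1, -0.2, 0.3]
grip_width: 0.803
finger_force: 0.0
```

```bash
python3 look.py | grep -E "green|red|yellow" | grep -v "top blue"; python3 g.py bred,.13 bred,.025
```

```text
side red [243. 301. 260.] table [0.4573 0.2489]
side red [243. 301. 260.] board [0.4451 0.2579]
side red [377. 155. 175.] board [ 0.5144 -0.2463]
side yellow [292. 169. 184.] table [ 0.6485 -0.0872]
side yellow [292. 169. 184.] board [ 0.6285 -0.0645]
side green [277. 182. 278.] table [ 0.6382 -0.0225]
side green [277. 182. 278.] board [ 0.6185 -0.0023]
wrist yellow [ 326.  210. 1286.] table [ 0.6284 -0.0714]
wrist yellow [ 326.  210. 1286.] board [ 0.6274 -0.0651]
wrist green [ 325.  132. 2199.] table [ 0.6174 -0.0025]
wrist green [ 325.  132. 2199.] board [ 0.6172 -0.0013]
17.2 [ 0.6271 -0.0649  0.1352] [-0.57  0.47  0.78  1.68 -0.36  1.14  0.47] 0.8 0.0
bred,.13 [ 33.5  -12.18   0.54] [-0.002  0.    -0.   ]
bred,.025 [ 33.5  -12.16  11.04] [-0.002  0.    -0.   ]
```

Emit:
move_arm --steps '[{"slide": [3, -1.1, 0], "delta_rot": [0, 0, 0], "gripper": 0.8}, {"slide": [7, -2.6, 0], "delta_rot": [0, 0, 0], "gripper": 0.8}, {"slide": [11.5, -4.2, 0], "delta_rot": [0, 0, 0], "gripper": 0.8}, {"slide": [16, -5.9, 0], "delta_rot": [0, 0, 0], "gripper": 0.8}, {"slide": [20.5, -7.5, 0], "delta_rot": [0, 0, 0], "gripper": 0.8}, {"slide": [25, -9.1, 0], "delta_rot": [0, 0, 0], "gripper": 0.8}, {"slide": [29, -10.6, 0], "delta_rot": [0, 0, 0], "gripper": 0.8}, {"slide": [32.5, -11.9, 0], "delta_rot": [0, 0, 0], "gripper": 0.8}, {"slide": [33.5, -12.25, 2], "delta_rot": [0, 0, 0], "gripper": 0.8}, {"slide": [33.5, -12.25, 4], "delta_rot": [0, 0, 0], "gripper": 0.8}, {"slide": [33.5, -12.25, 6], "delta_rot": [0, 0, 0], "gripper": 0.8}, {"slide": [33.5, -12.25, 6], "delta_rot": [0, 0, 0], "gripper": 0.7}, {"slide": [33.5, -12.25, 6], "delta_rot": [0, 0, 0], "gripper": 0.7}, {"slide": [33.5, -12.25, 6], "delta_rot": [0, 0, 0], "gripper": 0.7}]'

```text
clock: 18.6
tool_pos: [0.4581, 0.2485, 0.0772]
tool_rot: [0.653, 0.757, 0.0, 0.0]
force: [-0.4, 0.7, -0.9]
grip_width: 0.7
finger_force: 0.0
```

```bash
python3 g.py bred,.025; python3 - <<'E'
from h import *
m=optics.camera_model("wrist"); p,d=optics.grab_frame("wrist"); cv2.imwrite("pics/w4.png",p)
for b in blobs(hue(p,170,6),200): print(np.round(b,1),cast(m,b[:2],.014).round(4))
E
```

```text
18.6 [0.4581 0.2485 0.0772] [-1.19  0.29  0.7   2.   -0.23  0.93 -0.23] 0.7 0.0
bred,.025 [ 0.02 -0.06  5.22] [ 0.001 -0.    -0.001]
[ 322.1  229.  1100.5] [0.456  0.2472 0.014 ]
```

Emit:
move_arm --steps '[{"slide": [0, -0.1, 2.5], "delta_rot": [0, 0, 0], "gripper": 0.7}, {"slide": [0, -0.1, 4.2], "delta_rot": [0, 0, 0], "gripper": 0.7}, {"slide": [0, -0.1, 5.2], "delta_rot": [0, 0, 0], "gripper": 0.7}, {"slide": [0, -0.1, 5.2], "delta_rot": [0, 0, 0], "gripper": 0.7}, {"slide": [0, -0.1, 5.2], "delta_rot": [0, 0, 0], "gripper": 0.7}, {"slide": [0, -0.1, 5.2], "delta_rot": [0, 0, 0], "gripper": 0}, {"slide": [0, -0.1, 5.2], "delta_rot": [0, 0, 0], "gripper": 0}, {"slide": [0, -0.1, 5.2], "delta_rot": [0, 0, 0], "gripper": 0}, {"slide": [0, -0.1, 5.2], "delta_rot": [0, 0, 0], "gripper": 0}, {"slide": [0, -0.1, 5.2], "delta_rot": [0, 0, 0], "gripper": 0}, {"slide": [0, -0.1, 5.2], "delta_rot": [0, 0, 0], "gripper": 0}, {"slide": [0, -0.1, 5.2], "delta_rot": [0, 0, 0], "gripper": 0}]'

```text
clock: 19.85
tool_pos: [0.4569, 0.2486, 0.0251]
tool_rot: [0.653, 0.757, 0.001, -0.0]
force: [-2.4, -1.5, 6.7]
grip_width: 0.28
finger_force: 38.9
```

```bash
python3 g.py sred,.076
```

```text
19.85 [0.4569 0.2486 0.0251] [-1.15  0.38  0.66  2.03 -0.31  0.83 -0.17] 0.28 38.887253024149686
sred,.076 [-39.73  12.41  -5.11] [ 0.001 -0.001 -0.   ]
```

Emit:
move_arm --steps '[{"slide": [0, 0, -3], "delta_rot": [0, 0, 0], "gripper": 0}, {"slide": [0, 0, -7], "delta_rot": [0, 0, 0], "gripper": 0}, {"slide": [-2, 0.6, -11], "delta_rot": [0, 0, 0], "gripper": 0}, {"slide": [-6, 1.9, -12], "delta_rot": [0, 0, 0], "gripper": 0}, {"slide": [-10, 3.1, -12], "delta_rot": [0, 0, 0], "gripper": 0}, {"slide": [-14, 4.4, -12], "delta_rot": [0, 0, 0], "gripper": 0}, {"slide": [-18, 5.6, -12], "delta_rot": [0, 0, 0], "gripper": 0}, {"slide": [-22, 6.9, -12], "delta_rot": [0, 0, 0], "gripper": 0}, {"slide": [-26, 8.1, -12], "delta_rot": [0, 0, 0], "gripper": 0}, {"slide": [-30, 9.4, -12], "delta_rot": [0, 0, 0], "gripper": 0}, {"slide": [-34, 10.6, -12], "delta_rot": [0, 0, 0], "gripper": 0}, {"slide": [-37.5, 11.7, -12], "delta_rot": [0, 0, 0], "gripper": 0}, {"slide": [-39.7, 12.4, -10.5], "delta_rot": [0, 0, 0], "gripper": 0}, {"slide": [-39.7, 12.4, -8], "delta_rot": [0, 0, 0], "gripper": 0}, {"slide": [-39.7, 12.4, -6], "delta_rot": [0, 0, 0], "gripper": 0}, {"slide": [-39.7, 12.4, -5], "delta_rot": [0, 0, 0], "gripper": 0}, {"slide": [-39.7, 12.4, -5], "delta_rot": [0, 0, 0], "gripper": 0}, {"slide": [-39.7, 12.4, -5], "delta_rot": [0, 0, 0], "gripper": 0}, {"slide": [-39.7, 12.4, -5], "delta_rot": [0, 0, 0], "gripper": 0}]'

```text
clock: 21.75
tool_pos: [0.638, -0.1262, 0.0757]
tool_rot: [0.653, 0.757, 0.001, 0.001]
force: [-0.1, 0.8, -1.0]
grip_width: 0.283
finger_force: 39.6
```

```bash
python3 g.py sred,.0435
```

```text
21.75 [ 0.638  -0.1262  0.0757] [-0.44  0.59  0.78  1.68 -0.46  1.06  0.62] 0.283 39.63377965148538
sred,.0435 [ 0.01 -0.02  3.22] [ 0.002  0.    -0.   ]
```

Emit:
move_arm --steps '[{"slide": [0, 0, 1.5], "delta_rot": [0, 0, 0], "gripper": 0}, {"slide": [0, 0, 2.5], "delta_rot": [0, 0, 0], "gripper": 0}, {"slide": [0, 0, 3.2], "delta_rot": [0, 0, 0], "gripper": 0}, {"slide": [0, 0, 3.2], "delta_rot": [0, 0, 0], "gripper": 0}, {"slide": [0, 0, 3.2], "delta_rot": [0, 0, 0], "gripper": 0}, {"slide": [0, 0, 3.2], "delta_rot": [0, 0, 0], "gripper": 0.4}, {"slide": [0, 0, 3.2], "delta_rot": [0, 0, 0], "gripper": 0.5}, {"slide": [0, 0, 3.2], "delta_rot": [0, 0, 0], "gripper": 0.6}, {"slide": [0, 0, 3.2], "delta_rot": [0, 0, 0], "gripper": 0.7}, {"slide": [0, 0, 3.2], "delta_rot": [0, 0, 0], "gripper": 0.7}, {"slide": [0, 0, 1], "delta_rot": [0, 0, 0], "gripper": 0.7}, {"slide": [0, 0, -3], "delta_rot": [0, 0, 0], "gripper": 0.8}, {"slide": [0, 0, -7], "delta_rot": [0, 0, 0], "gripper": 0.8}, {"slide": [-3, -3, -10], "delta_rot": [0, 0, 0], "gripper": 0.8}, {"slide": [-6, -6, -10], "delta_rot": [0, 0, 0], "gripper": 0.8}, {"slide": [-9, -9, -10], "delta_rot": [0, 0, 0], "gripper": 0.8}, {"slide": [-12, -12, -10], "delta_rot": [0, 0, 0], "gripper": 0.8}, {"slide": [-12, -12, -10], "delta_rot": [0, 0, 0], "gripper": 0.8}, {"slide": [-12, -12, -10], "delta_rot": [0, 0, 0], "gripper": 0.8}]'

```text
clock: 23.65
tool_pos: [0.5355, -0.2635, 0.1746]
tool_rot: [0.654, 0.756, 0.0, 0.0]
force: [0.8, 1.0, 0.0]
grip_width: 0.8
finger_force: 0.0
```

```bash
python3 look.py | grep board; python3 - <<'E'
import cv2
p=cv2.imread("pics/side_l.png")[100:280,160:440]; cv2.imwrite("pics/fin.png",cv2.resize(p,None,fx=2.8,fy=2.8))
E
```

```text
top red [382. 161. 103.] board [ 0.6385 -0.1267]
top yellow [351. 163. 201.] board [ 0.6293 -0.0645]
top green [320. 164. 278.] board [ 0.6204 -0.0018]
top blue [289. 165. 437.] board [0.612  0.0598]
side red [306. 158.  97.] board [ 0.638  -0.1257]
side red [377. 155. 172.] board [ 0.5143 -0.2462]
side yellow [292. 169. 189.] board [ 0.6288 -0.0644]
side green [277. 182. 277.] board [ 0.6188 -0.0021]
side blue [259. 195. 470.] board [0.6107 0.0594]
wrist red [464.  63. 906.] board [ 0.6373 -0.1257]
```

View pics/fin.png

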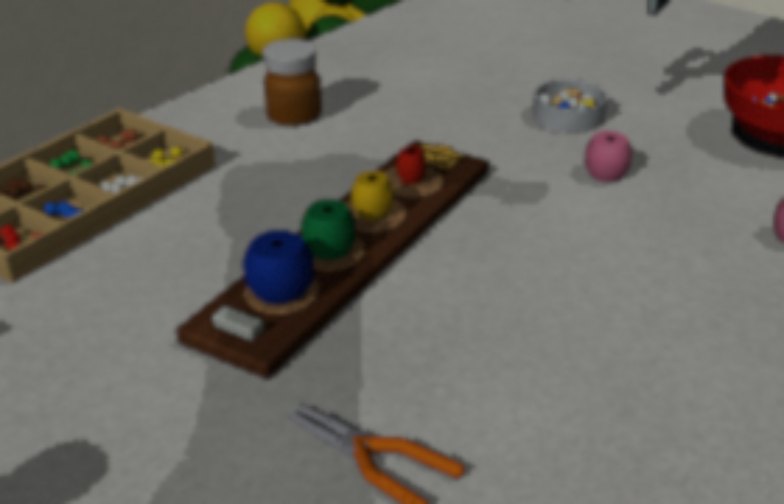

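The final view shows all four beads upright and within 3 mm of their spot centres. Red is nearest the clasp at crop (410,165), then yellow, green and blue, and the pliers haven't moved.

```bash
python3 -c "
from rig import ctrl; print(ctrl.job_done())"
```

```text
the job is handed in; nothing more can be done
None
```

I handed the job in with all four beads upright on the cork: red next to the clasp, then yellow, green and blue. Each is within about 3 mm of its spot centre by the cameras, the gripper is open and clear, and the pliers are where they lay. It took about 24 s; no verdict came back.

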